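Stand the fallen sample bottle in its rack slot and close it

ROBOT

A 6-joint arm with a two-finger parallel gripper is mounted at the origin on the work surface. World frame = base frame: x ahead of the robot, y to its left, z up, the work surface at z = 0. Lengths are in m, angles in degrees, forces in N, time in s.
With the tool pointing down it reaches from about 0.35 to 0.875 m from the base axis. Payload 4.2 kg.
Tool frame: the origin (TCP) lies at the very end of the fingers, on their centre line; the grasp point (between the pads) lies 19 mm behind it; z points along the fingers, y is the line along which they close (so a half turn about z gives the same grasp; the last joint's range is limited). The gripper opens to 87 mm and grips with 3 to 60 N. Pads are 19 mm wide; open, the fingers measure 117 mm over their backs; the gripper's body (75 mm by 190 mm) begins 51 mm behind the grasp point.
Start: joints at [81.681, 22.042, 0.453, 0, -68.411, -14.817], TCP at [0.246, 0.575, 0.201] pointing down, gripper open.
Joint ranges: [-179.83, 179.83], [-69.29, 118.12], [-61.27, 80.66], [-181.25, 117.63], [-171.15, -9.14], [-177.46, 177.46]. Speed limits (degrees/s): [159.86, 159.86, 180, 180, 180, 180].

INTERFACE

Orientations are given as a 3x3 rotation matrix whose columns are the frame's x, y, z axes.
In Python, from station import r gives the robot as it stands.
- The arm moves only by the tool jog_arm, never from a script. Its argument "plan" is text: rows parted by semicolons, each of 7 numbers parted by spaces: the shift along the tool's x, y, z normalised to -1 to 1, where 1 is 0.025 m, then the turn, a rotation vector about the tool's x, y, z normalised to -1 to 1, where 1 is 8 degrees, then the closure, from -1 (fully open) to 1 (shut). A call has exactly 10 rows; each row shifts and turns the commanded pose from where the row before left it, along the tool's axes as they then stand; what a row does not reach is not made up. A row lasts 1/10 s, in which the tool goes at most 50 mm and 8.59 degrees, less where a joint would pass 70% of its speed; a pose out of reach is approached as far as the arm can. A call with a number of a shift or a turn outside -1 to 1 is refused whole. A call with a gripper value outside its range is refused whole. The fingers move at their own pace and stop on an object; the grip force is fixed at half the most. Time passes only in rows, so rows that do not move let the fingers close, or fill a call up. It gives the time, the measured TCP pose, the force, the opening and the grip force at its end, in the units of the state.
- r.sense(): the state, without advancing time (a new reading comes with each control period).
- r.capture(name): name is "scene" or "top" or "wrist"; returns (picture, depth): 384x512x3 uint8, red, green, blue; 384x512 float32, m along the optical axis (not along the pixel's ray), 0 where there is no reading.
- r.get_calibration(name): a dict with "mtx" (3x3 intrinsics, pixels), "distortion" ([k1, k2, p1, p2, k3] as OpenCV has them; the pictures are not rectified), "extrinsics" (4x4, takes a point from camera to world coordinates). Camera axes: x right, y up, looking along -z (the intrinsics and any distortion apply to the point x, -y, -z); pixel columns grow to the right and rows downward; lengths in m; the calibration is good to about 2 mm. A picture is of the moment at which its call begins: read the wrist's pose just before it. get_calibration takes no time and is no camera call; for the wrist camera it gives the pose at the moment of the call.
- r.finish_job(): hands the job in; it is judged then, once.
The state is a dict: "time_s": time; "joints": joint angles; "joint_velocities": joint speeds; "effort": joint torques, N m; "tcp_pos": TCP position; "ee_rot": TCP orientation; "wrist_force": force on the tool from outside, world axes, zero at the start; "moment": the same for the moment, N m; "gripper_width": opening from 0.0 (shut) to 1.0 (fully open); "gripper_force": force on a finger pad.
Only numpy, scipy, OpenCV 4.12 (cv2) and the standard library are available. Lean on these libraries where they do the work, as an engineer would, in place of code of your own. Each camera call takes 0.05 s, during which the arm holds its last target. There are 200 camera calls.

TASK

The flat amber sample bottle is lying on its broad side. First stand it upright on its foot on the bare bench and let go of it; then take hold of it afresh and lower it upright, all the way down, into the one rack slot it fits, and leave it there with its stiff push-on cap pressed fully home. Leave the beaker, the dish and the half potato where they are.

Things in the scene. Friction and masses are not known exactly. Their poses are not given: they have to be found in the camera images.
- flask: Flat amber bottle: body 50 wide x 26 thick x 62 mm long with a flat foot, 20 mm neck, black cap 25 mm in diameter and 18 long; 84 mm overall closed, up to 93 with the cap raised. Origin: centre of the foot face; +x from foot to cap, y across the width, z across the thickness. Starts lying on a broad side (origin 13 mm above the bench); upright, x points up. Tips over past 15 degrees.
- cap_top (a point): Centre of the top face of the bottle's black cap (moves with the cap); same axes as the bottle.
- cap (a joint): How far the cap stands up from fully home, in m: 0 = pressed home, at most 0.009. It is a stiff push fit and stays where it is left; pushing it takes about 6 N along the bottle.
- rack: Fixed steel base plate, 110 (x) x 204 (y) x 5 mm, origin at the centre of its underside. On it, in a row along its y and in any order, three grey blocks 94 (x) x 62 (y) mm, tops 41 mm above the bench: one with the 52.5 x 28.5 mm slot for the bottle, one with a narrow slot (14.5 mm), one with a round bore (30.5 mm).
- slot (a point): Centre of the floor of the slot that fits the bottle. The slot is 52.5 mm along its x and 28.5 mm along its y, 30 mm deep with a 2 mm chamfer at the mouth; the mouth is 30 mm above this point (41 mm above the bench). z up. The bottle may stand in it either way round.
- beaker: Bystander: clear plastic beaker, 68 mm diameter, 85 mm tall, origin at the centre of its underside.
- dish: Bystander: open glass dish with a potato slice in it, 90 mm diameter, 15 mm tall, origin at the centre of its underside.
- potato: Bystander: half potato lying on its cut face, 68 mm diameter, 36 mm tall, origin at the centre of its underside.
Mind the look-alikes: they are no part of the job. Leave any yellow look-alike of the flask alone.

How it is judged:
By the outcome, as a careful person would: the job done as asked, in the order asked, and still so for the second after the job is handed in, with the robot touching nothing.
It also fails if it takes over 70 s, if anything falls off the work surface, if the arm or the gripper's body presses on something with over 40 N, if the wrist force passes 120 N, or if a joint passes its speed limit or range.

## Working session

There is one attempt and no reset: what is moved stays moved. The work goes in short steps, Python scripts to look and compute and a tool call to move; the robot and the scene stay as the last step left them, time stands still between calls to the robot, and variables do not carry over. Pictures are saved under pics/ and viewed, at most 10 in all, crops included, and the job is handed in when it is done.

Besides the shell and the picture viewer there is one more tool, called after "Request:" as name(argument=value, ...) on one line, values as JSON. jog_arm: Moves the arm, as the interface text tells. Scaled input: -1 to 1 covers 0.025 m each way for a shift and 8 degrees each way for a turn. Its arguments: {"type":"object","properties":{"plan":{"type":"string"}},"required":["plan"]}

```bash
mkdir -p pics; ls; cat > h.py <<'E'
import numpy as np, cv2, json
from station import r
def cap(n):
    c=r.get_calibration(n); im,d=r.capture(n); return im,d,{k:np.array(c[k]) for k in c if k in("mtx","distortion","extrinsics")}
def world(d,c):
    h,w=d.shape; u,v=np.meshgrid(np.arange(w),np.arange(h))
    p=cv2.undistortPoints(np.stack([u,v],-1).reshape(-1,1,2).astype(float),c["mtx"],c["distortion"]).reshape(h,w,2)
    P=np.stack([p[...,0]*d,-p[...,1]*d,-d],-1); T=c["extrinsics"]
    return P@T[:3,:3].T+T[:3,3]
def ray(uv,c,z):
    p=cv2.undistortPoints(np.array(uv,float).reshape(-1,1,2),c["mtx"],c["distortion"]).reshape(-1,2)
    T=c["extrinsics"]; D=np.c_[p[:,0],-p[:,1],-np.ones(len(p))]@T[:3,:3].T
    o=T[:3,3]; return o+D*((z-o[2])/D[:,2])[:,None]
E
python3 - <<'E'
from h import *
s=r.sense();print(s)
ims=[]
for n in("top","scene"):
    im,d,c=cap(n); np.savez(f"{n}0.npz",im=im,d=d,**c); ims.append(im); print(n,c["extrinsics"].round(3).tolist(),c["mtx"].tolist())
    cv2.imwrite(f"pics/{n}0.png",cv2.resize(im[...,::-1],(800,600)))
E
```

```text
pics
{'time_s': 0.0, 'joints': array([ 8.16812689e+01,  2.20937436e+01,  3.81504399e-01, -2.98557936e-02,
       -6.84108715e+01, -1.48165331e+01]), 'joint_velocities': array([ 0.01082602,  0.08251116, -0.0286498 , -0.05941006,  0.06105606,
        0.03238843]), 'effort': array([-5.01838076e-04, -3.90668929e+01,  1.87400937e+01,  4.21993956e+00,
        1.09371936e-02, -2.02691090e-04]), 'tcp_pos': array([0.24529162, 0.57416336, 0.19983777]), 'ee_rot': array([[ 9.19504328e-01, -3.93079084e-01, -7.90292541e-04],
       [-3.93079870e-01, -9.19502033e-01, -2.05593094e-03],
       [ 8.14678545e-05,  2.20108549e-03, -9.99997574e-01]]), 'wrist_force': array([-0.03863096,  0.29368067, -0.16517877]), 'moment': array([ 0.04718364, -0.00374065,  0.01653033]), 'gripper_force': 0.0, 'gripper_width': 1.0020090333816893}
top [[-0.006, 0.997, -0.075, 0.502], [-1.0, -0.006, -0.005, 0.007], [-0.006, 0.075, 0.997, 1.027], [0.0, 0.0, 0.0, 1.0]] [[381.0866874296118, 0.0, 257.9709779269712], [0.0, 381.0866874296118, 194.9006765242616], [0.0, 0.0, 1.0]]
scene [[0.646, -0.419, 0.637, 1.117], [0.763, 0.376, -0.526, -0.433], [-0.019, 0.826, 0.563, 0.54], [0.0, 0.0, 0.0, 1.0]] [[376.7249185371733, 0.0, 256.9199797011678], [0.0, 376.7249185371733, 195.96301125485087], [0.0, 0.0, 1.0]]
```

View pics/top0.png

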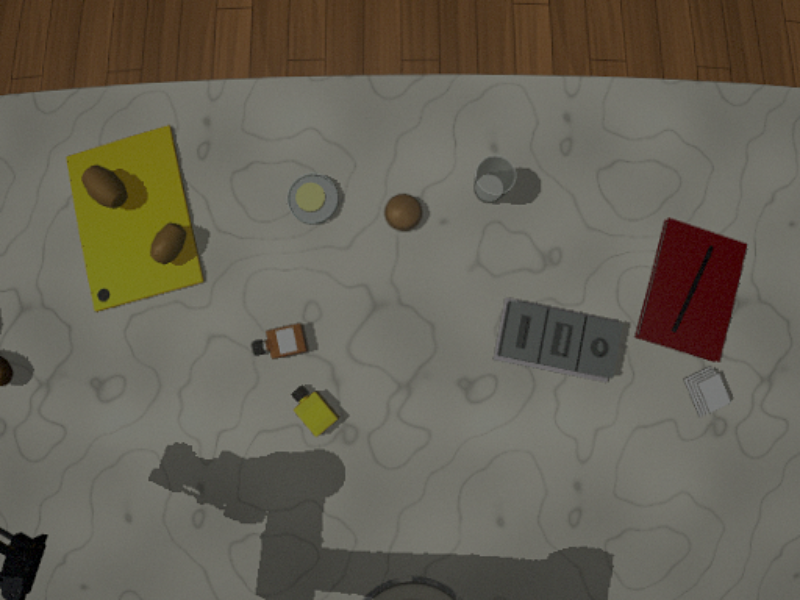

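View pics/scene0.png

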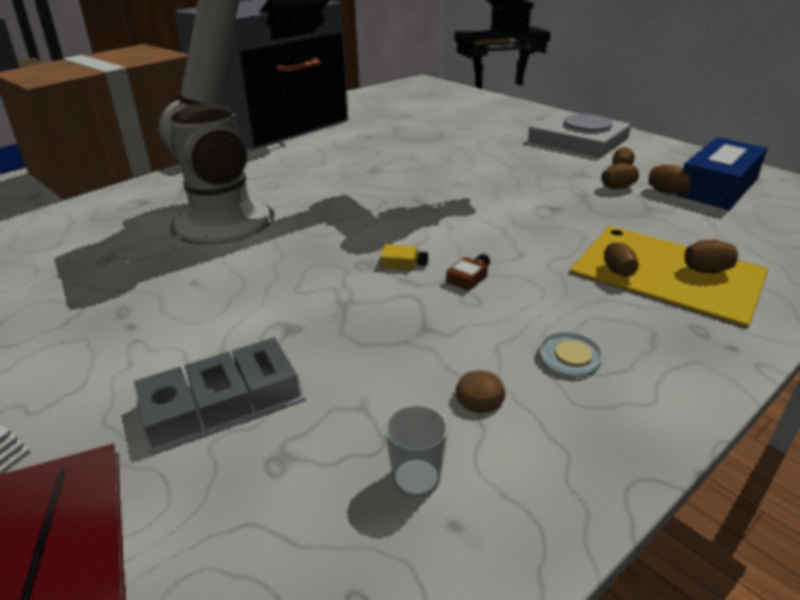

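The top view shows the amber bottle at about (285,341) of the 800x600 picture, its cap to the left (+y). The yellow look-alike is at (316,412). The rack is at (562,340), with the fitting slot in the middle block, the narrow one on the left and the bore on the right. The scene view agrees with this.

```bash
python3 - <<'E'
from h import *
for n in("top","scene"):
    z=np.load(n+"0.npz"); im,d=z["im"],z["d"]; c=z; W=world(d,c)
    hsv=cv2.cvtColor(im,cv2.COLOR_RGB2HSV); k=np.array([1/1.5625]*2)
    def roi(u,v,a,b):
        m=np.zeros(d.shape,bool); u,v=int(u/1.5625),int(v/1.5625);m[v-b:v+b,u-a:u+a]=1; return m
    bc=(285,341) if n=="top" else (470,271); R=roi(*bc,28,20)
    H,S,V=[hsv[...,i] for i in range(3)]
    am=R&(H<17)&(S>110)&(V>40)
    blk=R&(V<60)&(W[...,2]>.006)&(S<120)
    if n=="top": print("bench z",np.median(W[200:260,250:300,2]))
    for nm,m in(("amber",am),("black",blk)):
        P=W[m&(d>0)]; print(n,nm,m.sum(),np.median(P,0).round(4),"z pct",np.percentile(P[:,2],[5,50,90,98]).round(4))
    if n=="top":
        full=cv2.morphologyEx(am.astype(np.uint8),cv2.MORPH_CLOSE,np.ones((13,13)))
        q=np.argwhere(full)[:,::-1]; P=ray(q,c,.026)[:,:2]
        rr=cv2.minAreaRect((P*1000).astype(np.float32)); print("rect mm",rr)
    # slots: rack top points and dark holes
    rc=(562,340) if n=="top" else (217,390); R=roi(*rc,50,32) if n=="top" else roi(*rc,55,38)
    t=R&(abs(W[...,2]-.041)<.006)&(S<60); P=W[t]; print(n,"racktop z",np.median(P[:,2]), cv2.minAreaRect((P[:,:2]*1000).astype(np.float32)))
    if n=="top":
        hull=cv2.convexHull(np.argwhere(t)[:,::-1].astype(np.int32)); hm=np.zeros(d.shape,np.uint8); cv2.fillConvexPoly(hm,hull,1); hm=cv2.erode(hm,np.ones((3,3)))
        lo=((hm>0)&(W[...,2]<.034)).astype(np.uint8)
        nn,l,st,ce=cv2.connectedComponentsWithStats(lo)
        for i in range(1,nn):
            if st[i,4]>15:
                q=np.argwhere(l==i)[:,::-1]; Pm=(ray(q,c,.041)[:,:2]*1000).astype(np.float32); print("hole",st[i],cv2.minAreaRect(Pm),np.percentile(W[l==i][:,2],[5,50]))
s=r.sense(); c=r.get_calibration("wrist"); T=np.array(c["extrinsics"])
t=np.eye(4); t[:3,:3]=s["ee_rot"]; t[:3,3]=s["tcp_pos"]; print("cam in tool",(np.linalg.inv(t)@T).round(3).tolist(), c["mtx"])
E
```

```text
bench z 5.759253687953603e-06
top amber 231 [0.516  0.2197 0.0259] z pct [0.0223 0.0259 0.0285 0.03  ]
top black 89 [0.5095 0.2558 0.0225] z pct [0.0104 0.0225 0.0259 0.0281]
rect mm ((517.2553100585938, 212.9324951171875), (47.91919708251953, 64.28275299072266), 12.30558967590332)
top racktop z 0.04072492753131163 ((517.1930541992188, -252.62957763671875), (197.34466552734375, 95.63256072998047), 77.64361572265625)
hole [331 202   8  20  99] ((531.1166381835938, -186.92681884765625), (13.35951042175293, 50.9993896484375), 79.40911865234375) [0.00933043 0.01201874]
hole [353 207  13  21 188] ((517.2296142578125, -251.3004608154297), (25.44157600402832, 52.18082809448242), 77.26900482177734) [0.00761253 0.01149723]
hole [379 217  10  11  86] ((502.9409484863281, -316.0274963378906), (24.280189514160156, 26.151653289794922), 89.22955322265625) [0.00802189 0.01175268]
scene amber 116 [0.5239 0.1913 0.0246] z pct [0.0177 0.0246 0.0269 0.0283]
scene black 42 [0.5057 0.2517 0.0211] z pct [0.0117 0.0211 0.0243 0.0249]
scene racktop z 0.041070643137144036 ((515.1302490234375, -254.18629455566406), (195.63504028320312, 98.85588073730469), 78.2001724243164)
cam in tool [[-0.0, 0.963, 0.268, 0.074], [1.0, 0.0, 0.0, -0.0], [0.0, 0.268, -0.963, -0.184], [0.0, 0.0, 0.0, 1.0]] [[270.82648885   0.         252.74086293]
 [  0.         270.82648885 188.74483018]
 [  0.           0.           1.        ]]
```

```bash
cat >> h.py <<'E'
from scipy.spatial.transform import Rotation as Ro
def pose(a,t):
    """tool rot: x0 horizontal at heading a deg (tool +x), then tilted t deg about tool y"""
    x=np.array([np.cos(np.radians(a)),np.sin(np.radians(a)),0]); z=np.array([0,0,-1.]); y=np.cross(z,x)
    return Ro.from_matrix(np.c_[x,y,z])*Ro.from_euler('y',t,degrees=True)
def rows(p,R,N):
    """constant row, repeated N times, from the sensed pose to TCP p, rotation R"""
    s=r.sense(); R0=Ro.from_matrix(s["ee_rot"]); d=R0.inv().apply(np.array(p)-s["tcp_pos"]); w=(R0.inv()*R).as_rotvec()
    A=sum(Ro.from_rotvec(w*k/N).as_matrix() for k in range(N)); v=np.linalg.solve(A,d)
    print(N,"rows of",(v/.025).round(3),(np.degrees(w)/N/8).round(3))
E
python3 -c "
from h import *
rows([.5035,.275,.0856],pose(-77.7,40),20)"
```

```text
20 rows of [ 0.716 -0.024  0.493] [-0.118  0.23   0.327]
```

Request:
jog_arm(plan="0.716 -0.024 0.493 -0.118 0.23 0.327 -1;0.716 -0.024 0.493 -0.118 0.23 0.327 -1;0.716 -0.024 0.493 -0.118 0.23 0.327 -1;0.716 -0.024 0.493 -0.118 0.23 0.327 -1;0.716 -0.024 0.493 -0.118 0.23 0.327 -1;0.716 -0.024 0.493 -0.118 0.23 0.327 -1;0.716 -0.024 0.493 -0.118 0.23 0.327 -1;0.716 -0.024 0.493 -0.118 0.23 0.327 -1;0.716 -0.024 0.493 -0.118 0.23 0.327 -1;0.716 -0.024 0.493 -0.118 0.23 0.327 -1")

```text
time_s: 1.1
tcp_pos: [0.4034, 0.4629, 0.1058]
ee_rot: [[0.62, -0.769, 0.156], [-0.707, -0.633, -0.316], [0.342, 0.085, -0.936]]
wrist_force: [-0.1, 0.7, 0.7]
gripper_width: 1.0
gripper_force: 0.0
```

```bash
python3 -c "
from h import *
print(r.sense()['joints'])
rows([.5035,.275,.0856],pose(-77.7,40),10)"
```

```text
[ 71.45903744  31.27506633  -7.50432367  15.65085267 -66.9575871
 -39.29230166]
10 rows of [ 0.714 -0.022  0.491] [-0.118  0.23   0.325]
```

Request:
jog_arm(plan="0.714 -0.022 0.49 -0.118 0.23 0.325 -1;0.714 -0.022 0.49 -0.118 0.23 0.325 -1;0.714 -0.022 0.49 -0.118 0.23 0.325 -1;0.714 -0.022 0.49 -0.118 0.23 0.325 -1;0.714 -0.022 0.49 -0.118 0.23 0.325 -1;0.714 -0.022 0.49 -0.118 0.23 0.325 -1;0.714 -0.022 0.49 -0.118 0.23 0.325 -1;0.714 -0.022 0.49 -0.118 0.23 0.325 -1;0.714 -0.022 0.49 -0.118 0.23 0.325 -1;0.714 -0.022 0.49 -0.118 0.23 0.325 -1")

```text
time_s: 2.1
tcp_pos: [0.5035, 0.2752, 0.0859]
ee_rot: [[0.164, -0.977, 0.137], [-0.749, -0.213, -0.628], [0.643, -0.0, -0.766]]
wrist_force: [0.9, 0.3, -0.1]
gripper_width: 1.004
gripper_force: 0.0
```

```bash
python3 - <<'E'
from h import *
print(r.sense()['joints'])
im,d,c=cap("wrist"); np.savez("w1.npz",im=im,d=d,**c); cv2.imwrite("pics/w1.png",im[...,::-1])
W=world(d,c); hsv=cv2.cvtColor(im,cv2.COLOR_RGB2HSV);H,S,V=[hsv[...,i] for i in range(3)]
m=((H<17)&(S>110)&(V>40)&(np.hypot(W[...,0]-.517,W[...,1]-.213)<.06)&(W[...,2]>.021)).astype(np.uint8)
m=cv2.morphologyEx(m,cv2.MORPH_CLOSE,np.ones((41,41)))
P=W[(m>0)&(d>0)]; print(np.median(P[:,2]),cv2.minAreaRect((P[:,:2]*1000).astype(np.float32)))
rows([.5172,.2123,.009],pose(-77.7,40),10)
E
```

```text
[ 58.65892606  35.50502023 -15.91261747  27.81027827 -71.99818151
 -63.08036771]
0.02610758515479858 ((516.210205078125, 213.763916015625), (48.77799987792969, 64.5722427368164), 12.66483211517334)
10 rows of [-0.009 -0.004  0.392] [ 0.003 -0.002 -0.001]
```

View pics/w1.png

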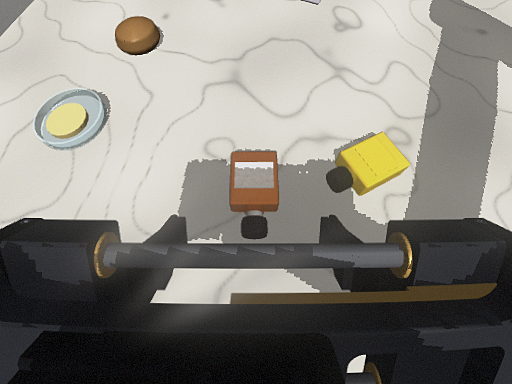

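The wrist view shows the bottle at (254,180), centred between the fingers with its cap toward the gripper. The yellow one at (372,165) is clear of them.

Request:
jog_arm(plan="-0.01 0 0.39 0 0 0 -1;-0.01 0 0.39 0 0 0 -1;-0.01 0 0.39 0 0 0 -1;-0.01 0 0.39 0 0 0 -1;-0.01 0 0.39 0 0 0 -1;-0.01 0 0.39 0 0 0 -1;-0.01 0 0.39 0 0 0 -1;-0.01 0 0.39 0 0 0 -1;-0.01 0 0.39 0 0 0 -1;-0.01 0 0.39 0 0 0 -1")

```text
time_s: 3.15
tcp_pos: [0.5166, 0.2165, 0.0093]
ee_rot: [[0.165, -0.977, 0.138], [-0.75, -0.215, -0.626], [0.641, -0.0, -0.768]]
wrist_force: [-0.6, 0.3, 0.2]
gripper_width: 0.999
gripper_force: 0.0
```

Request:
jog_arm(plan="0 0 0 0 0 0 0.5;0 0 0 0 0 0 0.5;0 0 0 0 0 0 0.5;0 0 0 0 0 0 0.5;0 0 0 0 0 0 0.5;0 0 0 0 0 0 0.5;0 0 0 0 0 0 0.5;0 0 0 0 0 0 0.5;0 0 0 0 0 0 0.5;0 0 0 0 0 0 0.5")

```text
time_s: 4.15
tcp_pos: [0.5166, 0.2172, 0.0101]
ee_rot: [[0.165, -0.977, 0.138], [-0.75, -0.215, -0.626], [0.641, -0.001, -0.768]]
wrist_force: [-1.6, 2.0, 2.1]
gripper_width: 0.551
gripper_force: 30.0
```

```bash
python3 - <<'E'
from h import *
s=r.sense();print(s['tcp_pos'],s['wrist_force'],s['gripper_force'],s['gripper_width'])
rows(s['tcp_pos']+[0.0,-.02,.10],pose(-77.7,40),5)
E
```

```text
[0.51655806 0.21718078 0.01014664] [-1.60386503  2.01845458  2.103141  ] 30.01511424779892 0.5513265425977858
5 rows of [ 0.633  0.034 -0.513] [-0.003  0.003  0.002]
```

Request:
jog_arm(plan="0.633 0.03 -0.51 0 0 0 0.5;0.633 0.03 -0.51 0 0 0 0.5;0.633 0.03 -0.51 0 0 0 0.5;0.633 0.03 -0.51 0 0 0 0.5;0.633 0.03 -0.51 0 0 0 0.5;0 0 0 0 -0.9 0 0.5;0 0 0 0 -0.9 0 0.5;0 0 0 0 -0.9 0 0.5;0 0 0 0 -0.9 0 0.5;0 0 0 0 0 0 0.5")

```text
time_s: 5.15
tcp_pos: [0.5177, 0.195, 0.1111]
ee_rot: [[0.206, -0.978, 0.042], [-0.96, -0.21, -0.184], [0.188, -0.003, -0.982]]
wrist_force: [0.7, -0.5, -1.5]
gripper_width: 0.547
gripper_force: 30.0
```

```bash
python3 - <<'E'
from h import *
s=r.sense();print(s['joints'],s['gripper_force'],s['gripper_width'])
rows([.52,.11,.10],pose(-77.7,-50),9)
E
```

```text
[ 42.96083195  21.21191039 -20.0027975   11.50301337 -54.81700956
 -37.97923952] 29.991462528705597 0.5471096100709925
9 rows of [ 0.388  0.07  -0.059] [-0.003 -0.845 -0.002]
```

Request:
jog_arm(plan="0.388 0.07 -0.06 0 -0.845 0 0.5;0.388 0.07 -0.06 0 -0.845 0 0.5;0.388 0.07 -0.06 0 -0.845 0 0.5;0.388 0.07 -0.06 0 -0.845 0 0.5;0.388 0.07 -0.06 0 -0.845 0 0.5;0.388 0.07 -0.06 0 -0.845 0 0.5;0.388 0.07 -0.06 0 -0.845 0 0.5;0.388 0.07 -0.06 0 -0.845 0 0.5;0.388 0.07 -0.06 0 -0.845 0 0.5;0 0 0 0 0 0 0.5")

```text
time_s: 6.15
tcp_pos: [0.5184, 0.1081, 0.0939]
ee_rot: [[0.126, -0.978, -0.168], [-0.632, -0.21, 0.746], [-0.765, 0.011, -0.644]]
wrist_force: [-0.6, -0.4, -1.5]
gripper_width: 0.553
gripper_force: 30.0
```

```bash
python3 - <<'E'
from h import *
s=r.sense();print(s['joints'],s['gripper_force'],s['gripper_width'])
for n in ("wrist","scene"):
    im,d,c=cap(n); np.savez(n+"2.npz",im=im,d=d,**c)
    W=world(d,c); hsv=cv2.cvtColor(im,cv2.COLOR_RGB2HSV);H,S,V=[hsv[...,i] for i in range(3)]
    m=(H<17)&(S>110)&(V>40)&(np.linalg.norm(W-[.52,.11,.10],axis=-1)<.1)
    P=W[m]; print(n,m.sum(),np.median(P,0).round(4),np.percentile(P[:,2],[1,5,95,99]).round(4))
    C=np.cov((P-P.mean(0)).T); print(np.linalg.eigh(C)[1][:,-1].round(3), np.linalg.eigh(C)[1][:,0].round(3))
im=np.hstack([np.load(f"{n}2.npz")["im"] for n in("wrist","scene")]);cv2.imwrite("pics/p2.png",cv2.resize(im[...,::-1],(800,300)))
E
```

```text
[ -3.07984843  31.79137002  -2.27993752 -48.56508299 -79.09761683
  34.85007   ] 29.99216079711914 0.5525615580344758
wrist 1524 [0.5178 0.0913 0.1085] [0.0721 0.0925 0.1148 0.1153]
[-0.929 -0.202 -0.309] [ 0.205 -0.978  0.022]
scene 20 [0.5303 0.0931 0.065 ] [0.0617 0.0618 0.0683 0.0683]
[-0.975 -0.223  0.008] [-0.2    0.89   0.411]
```

View pics/p2.png

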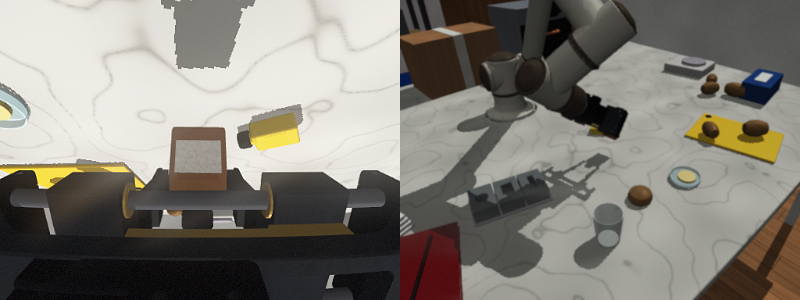

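The wrist view shows the bottle held upright, foot at the picture's top at about row 165 of 384. The scene view shows the gripper over bare bench.

```bash
python3 - <<'E'
from h import *
c=np.load("wrist2.npz"); W=world(c["d"],c)
for v in range(150,250,6): print(v,W[v,253].round(4),c["im"][v,253])
E
```

```text
150 [ 0.5058  0.1629 -0.0008] [234 233 228]
156 [ 5.035e-01  1.739e-01 -2.000e-04] [235 232 226]
162 [0.5221 0.0905 0.0571] [161 153 138]
168 [0.5221 0.0906 0.0619] [119  93  77]
174 [0.5221 0.0908 0.0667] [113  87  70]
180 [0.5223 0.0903 0.0717] [158 154 146]
186 [0.5224 0.0899 0.0765] [161 155 147]
192 [0.5224 0.0904 0.0809] [159 154 147]
198 [0.5224 0.0907 0.0852] [154 148 141]
204 [0.5223 0.0915 0.0893] [156 151 144]
210 [0.5223 0.0913 0.0937] [147 142 133]
216 [0.5224 0.0913 0.0979] [151 147 140]
222 [0.5223 0.092  0.1018] [92 60 39]
228 [0.5224 0.0917 0.106 ] [95 64 43]
234 [0.5224 0.0921 0.1099] [101  69  47]
240 [0.5224 0.0923 0.1138] [105  71  52]
246 [0.5407 0.0085 0.1369] [49 53 50]
```

Request:
jog_arm(plan="0 0 0 0 -0.19 0 0.5;0.2 0 0.164 0 0 0 0.5;0.2 0 0.164 0 0 0 0.5;0.2 0 0.164 0 0 0 0.5;0.2 0 0.164 0 0 0 0.5;0.2 0 0.164 0 0 0 0.5;0.2 0 0.164 0 0 0 0.5;0.2 0 0.164 0 0 0 0.5;0 0 0 0 0 0 0.5;0 0 0 0 0 0 0.5")

```text
time_s: 7.25
tcp_pos: [0.5196, 0.1122, 0.0536]
ee_rot: [[0.134, -0.977, -0.168], [-0.611, -0.215, 0.762], [-0.78, 0.0, -0.625]]
wrist_force: [-0.0, 0.6, -1.0]
gripper_width: 0.55
gripper_force: 30.0
```

```bash
python3 - <<'E'
from h import *
s=r.sense();print(s['tcp_pos'],s['ee_rot'][2],s['wrist_force'])
im,d,c=cap("wrist"); W=world(d,c)
for v in range(150,240,12): print(v,W[v,253].round(4))
E
```

```text
[0.51958956 0.11216232 0.05363343] [-7.80344982e-01  1.46214231e-04 -6.25349253e-01] [-0.03006023  0.56645078 -0.96758442]
150 [ 5.213e-01  1.060e-01 -1.000e-04]
162 [0.5234 0.0965 0.0159]
174 [0.5234 0.0962 0.0258]
186 [0.5238 0.0947 0.0358]
198 [0.5238 0.0947 0.0447]
210 [0.5236 0.0954 0.053 ]
222 [0.5234 0.0965 0.061 ]
234 [0.5234 0.0965 0.0691]
```

Request:
jog_arm(plan="0.125 0 0.1 0 0 0 0.5;0.125 0 0.1 0 0 0 0.5;0.125 0 0.1 0 0 0 0.5;0 0 0 0 0 0 0.5;0.03 0 0.025 0 0 0 0.5;0 0 0 0 0 0 0.5;0.03 0 0.025 0 0 0 0.5;0 0 0 0 0 0 0.5;0 0 0 0 0 0 0.5;0 0 0 0 0 0 0.5")

```text
time_s: 8.3
tcp_pos: [0.5196, 0.1123, 0.0399]
ee_rot: [[0.135, -0.977, -0.168], [-0.611, -0.215, 0.762], [-0.78, -0.0, -0.625]]
wrist_force: [-1.5, -0.6, -0.9]
gripper_width: 0.555
gripper_force: 30.0
```

Request:
jog_arm(plan="0.016 0 0.013 0 0 0 0.5;0 0 0 0 0 0 0.5;0.016 0 0.013 0 0 0 0.5;0 0 0 0 0 0 0.5;0.016 0 0.013 0 0 0 0.5;0 0 0 0 0 0 0.5;0 0 0 0 0 0 0.5;0 0 0 0 0 0 0.5;0 0 0 0 0 0 0.5;0 0 0 0 0 0 0.5")

```text
time_s: 9.3
tcp_pos: [0.5196, 0.1122, 0.0386]
ee_rot: [[0.135, -0.977, -0.168], [-0.61, -0.215, 0.762], [-0.78, -0.0, -0.625]]
wrist_force: [0.1, -1.8, 1.9]
gripper_width: 0.551
gripper_force: 30.0
```

Contact is just beginning (+3 N). Next I release in small opening steps, let it settle, then back off along the tool axis.

Request:
jog_arm(plan="0.008 0 0.006 0 0 0 0.5;0 0 0 0 0 0 0.5;0 0 0 0 0 0 -0.15;0 0 0 0 0 0 -0.2;0 0 0 0 0 0 -0.3;0 0 0 0 0 0 -0.5;0 0 0 0 0 0 -1;0 0 0 0 0 0 -1;0 0 0 0 0 0 -1;0 0 0 0 0 0 -1")

```text
time_s: 10.3
tcp_pos: [0.5196, 0.1123, 0.038]
ee_rot: [[0.135, -0.977, -0.168], [-0.611, -0.215, 0.762], [-0.78, -0.0, -0.625]]
wrist_force: [0.4, 0.6, -0.0]
gripper_width: 0.977
gripper_force: 0.0
```

Request:
jog_arm(plan="0 0 -0.2 0 0 0 -1;0 0 -0.4 0 0 0 -1;0 0 -0.6 0 0 0 -1;0 0 -0.8 0 0 0 -1;0 0 -0.8 0 0 0 -1;0 0 -0.8 0 0 0 -1;0 0 -0.8 0 0 0 -1;0 0 -0.8 0 0 0 -1;0 0 -0.8 0 0 0 -1;0 0 -0.4 0 0 0 -1")

```text
time_s: 11.3
tcp_pos: [0.5473, -0.012, 0.1399]
ee_rot: [[0.136, -0.977, -0.165], [-0.612, -0.214, 0.761], [-0.779, -0.003, -0.627]]
wrist_force: [0.3, 0.8, -0.3]
gripper_width: 1.001
gripper_force: 0.0
```

```bash
python3 - <<'E'
from h import *
s=r.sense();print(s['joints'],s['tcp_pos'])
for n in ("wrist","scene","top"):
    im,d,c=cap(n); np.savez(n+"3.npz",im=im,d=d,**c)
    W=world(d,c); V=cv2.cvtColor(im,cv2.COLOR_RGB2HSV)[...,2]
    near=(np.hypot(W[...,0]-.519,W[...,1]-.110)<.05)&(W[...,2]>.008)&(W[...,2]<.11)
    P=W[near]; print(n,len(P)); 
    if len(P)>10:
        print("top z",np.percentile(P[:,2],[90,99]).round(4))
        for lo,hi in((.01,.035),(.035,.06),(.066,.1)):
            q=P[(P[:,2]>lo)&(P[:,2]<hi)]
            if len(q)>5: print(lo,len(q),np.median(q,0).round(4),q.min(0).round(4),q.max(0).round(4))
im=np.hstack([np.load(f"{n}3.npz")["im"] for n in("wrist","scene")]);cv2.imwrite("pics/p3.png",cv2.resize(im[...,::-1],(800,300)))
E
```

```text
[-13.52723894  33.84056517   8.11817261 -44.58197276 -91.85644956
  35.92173949] [ 0.54734291 -0.0120229   0.13989734]
wrist 2185
top z [0.0837 0.0911]
0.01 652 [0.5232 0.0951 0.0225] [0.498  0.0891 0.0101] [0.5471 0.1042 0.0347]
0.035 746 [0.5237 0.0954 0.0477] [0.4945 0.0892 0.035 ] [0.5473 0.1115 0.06  ]
0.066 461 [0.5225 0.0996 0.0831] [0.508  0.0942 0.0661] [0.5336 0.1197 0.0916]
scene 576
top z [0.0861 0.0929]
0.01 171 [0.5308 0.0959 0.0223] [0.4992 0.0879 0.01  ] [0.5457 0.124  0.0346]
0.035 182 [0.5307 0.0963 0.0478] [0.4972 0.0872 0.035 ] [0.5464 0.1222 0.0598]
0.066 122 [0.5247 0.1018 0.0852] [0.5081 0.0935 0.066 ] [0.5324 0.1196 0.094 ]
top 240
top z [0.0924 0.0944]
0.01 16 [0.5181 0.0953 0.0264] [0.4959 0.0906 0.014 ] [0.5463 0.1109 0.0338]
0.035 40 [0.5203 0.0977 0.0583] [0.4961 0.091  0.0362] [0.547  0.1243 0.06  ]
0.066 89 [0.5209 0.1078 0.0915] [0.5063 0.0962 0.0665] [0.5333 0.1203 0.0948]
```

View pics/p3.png

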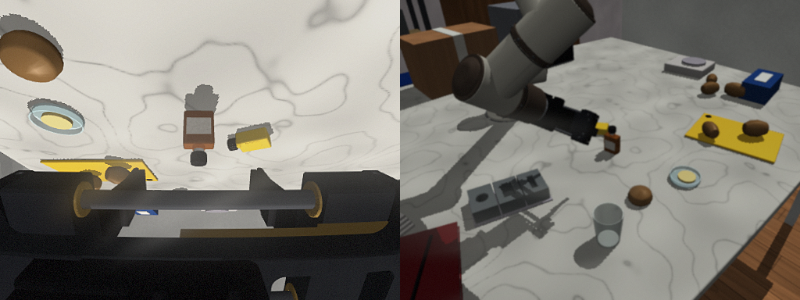

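The bottle stands alone and upright, seen in the wrist view at (200,130). The cap top is at 93 mm, so the cap is fully raised. Its axis is at (0.5207, 0.1082).

```bash
python3 -c "
from h import *
rows([.5207,.1082,.17],pose(-77.7,0),9)"
```

```text
9 rows of [-0.558  0.     0.139] [-0.001  0.712  0.001]
```

Request:
jog_arm(plan="-0.558 0 0.139 0 0.712 0 -1;-0.558 0 0.139 0 0.712 0 -1;-0.558 0 0.139 0 0.712 0 -1;-0.558 0 0.139 0 0.712 0 -1;-0.558 0 0.139 0 0.712 0 -1;-0.558 0 0.139 0 0.712 0 -1;-0.558 0 0.139 0 0.712 0 -1;-0.558 0 0.139 0 0.712 0 -1;-0.558 0 0.139 0 0.712 0 -1;0 0 0 0 0 0 -1")

```text
time_s: 12.45
tcp_pos: [0.5179, 0.1121, 0.1683]
ee_rot: [[0.223, -0.975, -0.002], [-0.975, -0.223, -0.002], [0.002, 0.002, -1.0]]
wrist_force: [0.4, 0.7, -0.6]
gripper_width: 1.001
gripper_force: 0.0
```

```bash
python3 - <<'E'
from h import *
s=r.sense();print(s['joints'])
im,d,c=cap("wrist"); W=world(d,c)
P=W[(np.hypot(W[...,0]-.52,W[...,1]-.108)<.05)&(W[...,2]>.085)&(W[...,2]<.1)]; print("cap",len(P),P.mean(0).round(4),P.min(0).round(4),P.max(0).round(4))
P=W[(np.hypot(W[...,0]-.52,W[...,1]-.108)<.05)&(W[...,2]>.055)&(W[...,2]<.066)]
print("shoulder",len(P),cv2.minAreaRect((P[:,:2]*1000).astype(np.float32)))
P=W[(np.hypot(W[...,0]-.52,W[...,1]-.108)<.05)&(W[...,2]>.01)&(W[...,2]<.065)]
print("body",len(P),cv2.minAreaRect((P[:,:2]*1000).astype(np.float32)))
rows([.5207,.1082,.036],pose(-77.7,0),9)
E
```

```text
[ 2.97932556e+01  1.44532975e+01 -1.56218782e+01  5.14055008e-02
 -6.00871532e+01 -1.69282918e+01]
cap 492 [0.5207 0.1071 0.0908] [0.5081 0.0952 0.0852] [0.533  0.1201 0.093 ]
shoulder 642 ((520.6524047851562, 107.76933288574219), (50.16054153442383, 26.0537166595459), 12.378408432006836)
body 887 ((520.7002563476562, 107.55677795410156), (50.15230178833008, 26.531051635742188), 12.304247856140137)
9 rows of [ 0.014 -0.009  0.589] [0.002 0.    0.006]
```

Request:
jog_arm(plan="0.1 -0.05 0 0 0 0.05 -1;0.02 -0.02 0.59 0 0 0 -1;0 0 0.59 0 0 0 -1;0 0 0.59 0 0 0 -1;0 0 0.59 0 0 0 -1;0 0 0.59 0 0 0 -1;0 0 0.59 0 0 0 -1;0 0 0.59 0 0 0 -1;0 0 0.59 0 0 0 -1;0 0 0.59 0 0 0 -1")

```text
time_s: 13.5
tcp_pos: [0.5233, 0.1045, 0.036]
ee_rot: [[0.205, -0.979, -0.0], [-0.979, -0.205, 0.001], [-0.001, -0.0, -1.0]]
wrist_force: [-1.1, -0.0, -0.2]
gripper_width: 0.998
gripper_force: 0.0
```

```bash
python3 -c "
from h import *
print(r.sense()['tcp_pos'])
rows([.5207,.1077,.036],pose(-77.65,0),1)"
```

```text
[0.52329967 0.10453691 0.03604735]
1 rows of [-0.145  0.076  0.002] [-0.002  0.008 -0.068]
```

Request:
jog_arm(plan="-0.14 0.07 0 0 0 -0.06 -1;0 0 0 0 0 0 -1;0 0 0 0 0 0 -1;0 0 0 0 0 0 -0.2;0 0 0 0 0 0 0.5;0 0 0 0 0 0 0.5;0 0 0 0 0 0 0.5;0 0 0 0 0 0 0.5;0 0 0 0 0 0 0.5;0 0 0 0 0 0 0.5")

```text
time_s: 14.5
tcp_pos: [0.5201, 0.1092, 0.0368]
ee_rot: [[0.217, -0.976, -0.0], [-0.976, -0.217, 0.0], [-0.0, 0.0, -1.0]]
wrist_force: [-0.5, 1.0, 1.1]
gripper_width: 0.565
gripper_force: 30.0
```

```bash
python3 -c "
from h import *
s=r.sense();print(s['tcp_pos'],s['gripper_force'])
rows(s['tcp_pos']+[0,0,.1],pose(-77.65,0),5)"
```

```text
[0.52012987 0.10923067 0.03678448] 30.00055968761444
5 rows of [-0.   0.  -0.8] [0.    0.    0.004]
```

Request:
jog_arm(plan="0 0 -0.4 0 0 0 0.5;0 0 -0.8 0 0 0 0.5;0 0 -0.8 0 0 0 0.5;0 0 -0.8 0 0 0 0.5;0 0 -0.8 0 0 0 0.5;0 0 -0.4 0 0 0 0.5;0 0 0 0 0 0 0.5;0 0 0 0 0 0 0.5;0 0 0 0 0 0 0.5;0 0 0 0 0 0 0.5")

```text
time_s: 15.5
tcp_pos: [0.5197, 0.1089, 0.1357]
ee_rot: [[0.216, -0.976, -0.002], [-0.976, -0.216, -0.0], [0.0, 0.002, -1.0]]
wrist_force: [-0.5, -0.4, -2.0]
gripper_width: 0.569
gripper_force: 30.0
```

```bash
python3 -c "
from h import *
s=r.sense();print(s['tcp_pos'],s['gripper_force'],s['gripper_width'],s['wrist_force'])
rows([.5172,-.2513,.137],pose(-102.7,0),19)"
```

```text
[0.51965103 0.10891811 0.1356632 ] 29.99706119298935 0.5687296981529161 [-0.46003023 -0.4139949  -1.95275729]
19 rows of [ 0.764  0.013 -0.003] [ 0.001 -0.     0.166]
```

Request:
jog_arm(plan="0.764 0.013 0 0 0 0.166 0.5;0.764 0.013 0 0 0 0.166 0.5;0.764 0.013 0 0 0 0.166 0.5;0.764 0.013 0 0 0 0.166 0.5;0.764 0.013 0 0 0 0.166 0.5;0.764 0.013 0 0 0 0.166 0.5;0.764 0.013 0 0 0 0.166 0.5;0.764 0.013 0 0 0 0.166 0.5;0.764 0.013 0 0 0 0.166 0.5;0.764 0.013 0 0 0 0.166 0.5")

```text
time_s: 16.5
tcp_pos: [0.5384, -0.0813, 0.1359]
ee_rot: [[-0.014, -1.0, -0.001], [-1.0, 0.014, 0.0], [-0.0, 0.001, -1.0]]
wrist_force: [-0.1, 0.2, -1.0]
gripper_width: 0.56
gripper_force: 30.0
```

Request:
jog_arm(plan="0.764 0.013 0 0 0 0.166 0.5;0.764 0.013 0 0 0 0.166 0.5;0.764 0.013 0 0 0 0.166 0.5;0.764 0.013 0 0 0 0.166 0.5;0.764 0.013 0 0 0 0.166 0.5;0.764 0.013 0 0 0 0.166 0.5;0.764 0.013 0 0 0 0.166 0.5;0.764 0.013 0 0 0 0.166 0.5;0.764 0.013 0 0 0 0.166 0.5;0 0 0 0 0 0 0.5")

```text
time_s: 17.5
tcp_pos: [0.5167, -0.2524, 0.1356]
ee_rot: [[-0.223, -0.975, -0.002], [-0.975, 0.223, 0.001], [-0.0, 0.002, -1.0]]
wrist_force: [-0.1, 0.9, -2.1]
gripper_width: 0.56
gripper_force: 30.0
```

```bash
python3 - <<'E'
from h import *
s=r.sense();p=s['tcp_pos'];print(s['joints'],p,s['ee_rot'].round(3).tolist())
im,d,c=cap("wrist"); np.savez("w4.npz",im=im,d=d,**c); W=world(d,c); cv2.imwrite("pics/w4.png",im[...,::-1])
R=s['ee_rot']; L=(W-p)@R   # tool coords
def q(nm,m):
    P=L[m]; print(nm,len(P),np.median(P,0).round(4),P.min(0).round(4),P.max(0).round(4))
nr=(abs(L[...,0])<.035)&(abs(L[...,1])<.03)
q("captop",nr&(abs(L[...,2]+.0565)<.004)); q("shoulder",nr&(abs(L[...,2]+.0255)<.004)); 
m=nr&(L[...,2]>-.02)&(L[...,2]<.045); q("side face",m)
P=L[m]; 
for lo in np.arange(-.02,.045,.01):
    k=P[(P[:,2]>lo)&(P[:,2]<lo+.01)]
    if len(k)>5: print(lo.round(3),len(k),np.median(k,0).round(4))
t=(abs(W[...,2]-.041)<.004)&(np.hypot(W[...,0]-.517,W[...,1]+.252)<.14); P=W[t]
print("rack top",t.sum(),np.median(P[:,2]),cv2.minAreaRect((P[:,:2]*1000).astype(np.float32)))
E
```

```text
[-9.90920123e+00  2.04238179e+01 -1.20204260e+01 -1.72776792e-02
 -5.76609038e+01 -2.96318149e+00] [ 0.51673645 -0.25240565  0.13559991] [[-0.223, -0.975, -0.002], [-0.975, 0.223, 0.001], [-0.0, 0.002, -1.0]]
captop 607 [ 0.0095 -0.0004 -0.0545] [-0.0114 -0.0299 -0.0604] [ 0.0139  0.03   -0.0525]
shoulder 1856 [ 0.0078  0.0002 -0.0251] [-0.0078 -0.0299 -0.0295] [ 0.0145  0.0298 -0.0215]
side face 1454 [ 0.0142 -0.0004  0.0005] [ 0.0112 -0.0247 -0.02  ] [0.0149 0.0245 0.0333]
-0.02 371 [ 0.0139 -0.0004 -0.0152]
-0.01 338 [ 0.0143 -0.0007 -0.0059]
0.0 265 [ 0.0144 -0.0004  0.0046]
0.01 238 [ 0.0144 -0.0004  0.0147]
0.02 182 [ 0.014  -0.0004  0.0258]
0.03 60 [0.014  0.     0.0319]
rack top 7890 0.040848236446930475 ((509.73284912109375, -282.8578186035156), (134.6627655029297, 94.55845642089844), 77.84217071533203)
```

View pics/w4.png

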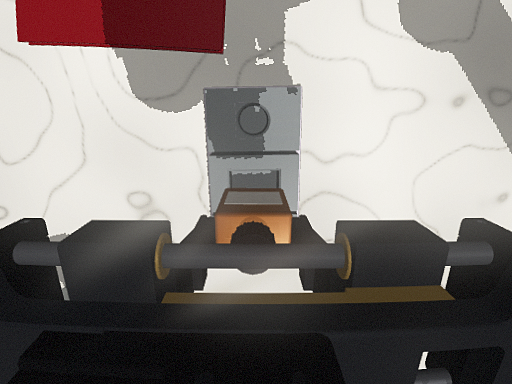

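The bottle is held upright (centre about 1 mm off on tool x) over the rack's middle slot, whose mouth is partly visible at (255,178). I step back to see the whole slot with the same camera.

Request:
jog_arm(plan="-0.5 0 0 0 0 0 0.5;-0.9 0 0 0 0 0 0.5;-0.9 0 0 0 0 0 0.5;-0.5 0 0 0 0 0 0.5;0 0 0 0 0 0 0.5;0 0 0 0 0 0 0.5;0 0 0 0 0 0 0.5;0 0 0 0 0 0 0.5;0 0 0 0 0 0 0.5;0 0 0 0 0 0 0.5")

```text
time_s: 18.55
tcp_pos: [0.5329, -0.183, 0.1366]
ee_rot: [[-0.221, -0.975, 0.0], [-0.975, 0.221, 0.0], [-0.0, 0.0, -1.0]]
wrist_force: [0.4, -0.5, -0.2]
gripper_width: 0.565
gripper_force: 30.0
```

```bash
python3 - <<'E'
from h import *
s=r.sense();p=s['tcp_pos'];R=s['ee_rot'];print(p)
im,d,c=cap("wrist"); np.savez("w5.npz",im=im,d=d,**c); W=world(d,c)
L=(W-p)@R
m=(abs(L[...,0])<.035)&(abs(L[...,1])<.03)&(L[...,2]>-.015)&(L[...,2]<.045); P=L[m]; print("face",np.median(P,0).round(4),P[:,1].min(),P[:,1].max())
t=(abs(W[...,2]-.041)<.0035)&(np.hypot(W[...,0]-.517,W[...,1]+.252)<.14)
P=W[t]; print("top",np.median(P[:,2]))
# slot rim: transitions in depth seen in rack frame
ang=np.radians(-12.4); ex=np.array([np.cos(ang),np.sin(ang)]); ey=np.array([-ex[1],ex[0]])
hull=cv2.convexHull(np.argwhere(t)[:,::-1].astype(np.int32)); hm=np.zeros(d.shape,np.uint8); cv2.fillConvexPoly(hm,hull,1)
lo=((hm>0)&(W[...,2]<.0385)).astype(np.uint8); nn,l,st,ce=cv2.connectedComponentsWithStats(lo)
for i in range(1,nn):
    if st[i,4]>60:
        q=np.argwhere(l==i)[:,::-1]; Pm=ray(q,c,.041)[:,:2]; rr=cv2.minAreaRect((Pm*1000).astype(np.float32)); print("hole",st[i],rr,"zmin",W[l==i][:,2].min())
bl=P[:,:2]@np.c_[ex,ey]; print("rack ex range",np.percentile(bl[:,0],[.5,99.5]), "mid",np.percentile(bl[:,0],[.5,99.5]).mean(), "slot top-cam ex",np.array([.5172,-.2513])@ex,"ey",np.array([.5172,-.2513])@ey)
cv2.imwrite("pics/w5.png",cv2.resize(im[60:260,130:380,::-1],(750,600)))
E
```

```text
[ 0.53289819 -0.18299347  0.13658064]
face [ 0.0142 -0.0004  0.0038] -0.024607725326310476 0.024378523715811232
top 0.04085920973298418
hole [239  26  31  35 837] ((501.5871887207031, -317.99285888671875), (30.137134552001953, 28.50482177734375), 76.64674377441406) zmin 0.00819892328945987
hole [206  75  98  33 400] ((511.1651306152344, -285.51678466796875), (98.7847671508789, 25.57240104675293), 1.8182343244552612) zmin 0.0029047603269031774
hole [ 227   99   55   31 1505] ((515.9777221679688, -253.51190185546875), (29.075702667236328, 53.4445686340332), 78.41749572753906) zmin 0.008394771966283854
hole [209 132  93  27 364] ((522.5681762695312, -221.90415954589844), (16.02227783203125, 97.44345092773438), 85.81065368652344) zmin 0.00358650579623343
hole [230 171  51  15 644] ((529.4817504882812, -189.74314880371094), (15.230781555175781, 53.02886199951172), 77.24645233154297) zmin 0.009003249443505001
rack ex range [0.51140369 0.60487528] mid 0.558139486019202 slot top-cam ex 0.5590978900715146 ey -0.13437663233457134
```

View pics/w5.png

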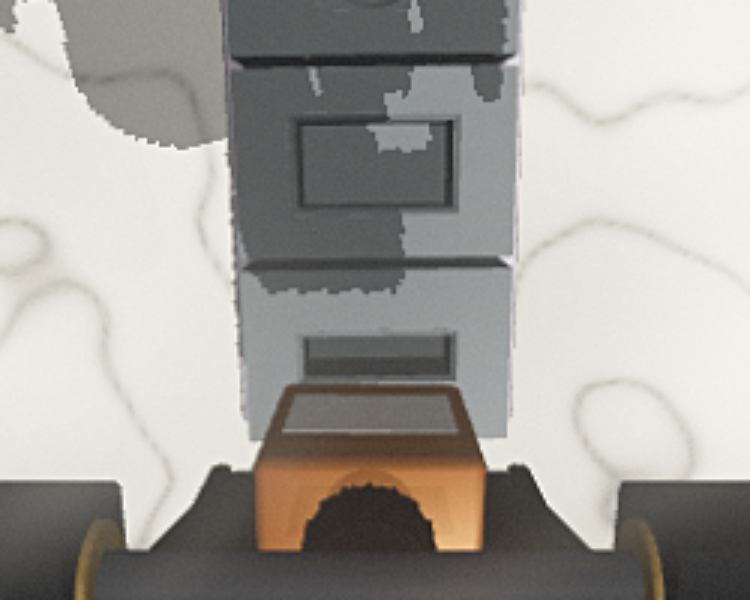

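The crop shows the whole slot mouth at about (377,163) with the narrow one in front of it. In the wrist camera the slot is at (0.5160, -0.2537).

```bash
python3 -c "
from h import *
rows([.5163,-.2525,.137],pose(-102.4,0),5)"
```

```text
5 rows of [ 0.572  0.008 -0.003] [ 0.     0.001 -0.009]
```

Request:
jog_arm(plan="0.572 0.008 0 0 0 -0.009 0.5;0.572 0.008 0 0 0 -0.009 0.5;0.572 0.008 0 0 0 -0.009 0.5;0.572 0.008 0 0 0 -0.009 0.5;0.572 0.008 0 0 0 -0.009 0.5;0 0 0.6 0 0 0 0.5;0 0 0.6 0 0 0 0.5;0 0 0.5 0 0 0 0.5;0 0 0.3 0 0 0 0.5;0 0 0 0 0 0 0.5")

```text
time_s: 19.6
tcp_pos: [0.5157, -0.2522, 0.0853]
ee_rot: [[-0.214, -0.977, -0.002], [-0.977, 0.214, 0.001], [-0.0, 0.003, -1.0]]
wrist_force: [-0.5, -0.9, -1.9]
gripper_width: 0.562
gripper_force: 30.0
```

Request:
jog_arm(plan="0 0 0 0 0 0 0.5;0 0 0 0 0 0 0.5;0 0 0 0 0 0 0.5;0 0 0 0 0 0 0.5;0 0 0 0 0 0 0.5;0 0 0 0 0 0 0.5;0 0 0 0 0 0 0.5;0 0 0 0 0 0 0.5;0 0 0 0 0 0 0.5;0 0 0 0 0 0 0.5")

```text
time_s: 20.6
tcp_pos: [0.5165, -0.2521, 0.0866]
ee_rot: [[-0.214, -0.977, 0.0], [-0.977, 0.214, 0.0], [-0.0, 0.0, -1.0]]
wrist_force: [-0.0, 0.6, -1.5]
gripper_width: 0.565
gripper_force: 30.0
```

```bash
python3 -c "
from h import *
s=r.sense();print(s['tcp_pos'],s['wrist_force'])
rows([.5163,-.2525,.085],pose(-102.4,0),1)"
```

```text
[ 0.51648974 -0.25210654  0.08656905] [-0.02216217  0.61820553 -1.52396681]
1 rows of [0.017 0.004 0.063] [0.    0.003 0.004]
```

Request:
jog_arm(plan="0.015 0 0.1 0 0 0 0.5;0 0 0.1 0 0 0 0.5;0 0 0.1 0 0 0 0.5;0 0 0.1 0 0 0 0.5;0 0 0.08 0 0 0 0.5;0 0 0.08 0 0 0 0.5;0 0 0.08 0 0 0 0.5;0 0 0 0 0 0 0.5;0 0 0 0 0 0 0.5;0 0 0 0 0 0 0.5")

```text
time_s: 21.6
tcp_pos: [0.5165, -0.2525, 0.0707]
ee_rot: [[-0.214, -0.977, 0.0], [-0.977, 0.214, 0.0], [-0.0, -0.0, -1.0]]
wrist_force: [-0.8, 0.7, -1.9]
gripper_width: 0.569
gripper_force: 30.0
```

Request:
jog_arm(plan="0 0 0.09 0 0 0 0.5;0 0 0.09 0 0 0 0.5;0 0 0.09 0 0 0 0.5;0 0 0.09 0 0 0 0.5;0 0 0.09 0 0 0 0.5;0 0 0.09 0 0 0 0.5;0 0 0.09 0 0 0 0.5;0 0 0.09 0 0 0 0.5;0 0 0 0 0 0 0.5;0 0 0 0 0 0 0.5")

```text
time_s: 22.6
tcp_pos: [0.5165, -0.2525, 0.0526]
ee_rot: [[-0.214, -0.977, 0.0], [-0.977, 0.214, 0.0], [-0.0, -0.0, -1.0]]
wrist_force: [0.8, 0.3, -0.9]
gripper_width: 0.563
gripper_force: 30.0
```

Request:
jog_arm(plan="0 0 0.05 0 0 0 0.5;0 0 0.04 0 0 0 0.5;0 0 0.03 0 0 0 0.5;0 0 0.02 0 0 0 0.5;0 0 0 0 0 0 0.5;0 0 0.02 0 0 0 0.5;0 0 0 0 0 0 0.5;0 0 0 0 0 0 0.5;0 0 0 0 0 0 0.5;0 0 0 0 0 0 0.5")

```text
time_s: 23.6
tcp_pos: [0.5164, -0.2524, 0.0486]
ee_rot: [[-0.214, -0.977, 0.0], [-0.977, 0.214, 0.0], [-0.0, -0.0, -1.0]]
wrist_force: [0.2, 0.2, -2.1]
gripper_width: 0.564
gripper_force: 30.0
```

Request:
jog_arm(plan="0 0 0.02 0 0 0 0.5;0 0 0 0 0 0 0.5;0 0 0.02 0 0 0 0.5;0 0 0 0 0 0 0.5;0 0 0.02 0 0 0 0.5;0 0 0 0 0 0 0.5;0 0 0 0 0 0 0.5;0 0 0 0 0 0 0.5;0 0 0 0 0 0 0.5;0 0 0 0 0 0 0.5")

```text
time_s: 24.6
tcp_pos: [0.5164, -0.2525, 0.0477]
ee_rot: [[-0.214, -0.977, 0.0], [-0.977, 0.214, 0.0], [-0.0, -0.0, -1.0]]
wrist_force: [-2.1, 0.9, 4.8]
gripper_width: 0.567
gripper_force: 30.0
```

It has reached the slot floor, with the force up and the height matching. I release and rise.

Request:
jog_arm(plan="0 0 0 0 0 0 -0.2;0 0 0 0 0 0 -0.3;0 0 0 0 0 0 -0.6;0 0 0 0 0 0 -1;0 0 0 0 0 0 -1;0 0 0 0 0 0 -1;0 0 -0.2 0 0 0 -1;0 0 -0.5 0 0 0 -1;0 0 -0.8 0 0 0 -1;0 0 -0.8 0 0 0 -1")

```text
time_s: 25.6
tcp_pos: [0.5166, -0.2526, 0.1062]
ee_rot: [[-0.214, -0.977, 0.001], [-0.977, 0.214, 0.0], [-0.0, -0.001, -1.0]]
wrist_force: [0.2, -0.8, -0.1]
gripper_width: 1.0
gripper_force: 0.0
```

Request:
jog_arm(plan="0 0 -0.7 0 0 0 -1;0 0 -0.6 0 0 0 -1;0 0 -0.4 0 0 0 -1;0 0 0 0 0 0 -1;0 0 0 0 0 0 1;0 0 0 0 0 0 1;0 0 0 0 0 0 1;0 0 0 0 0 0 1;0 0 0 0 0 0 1;0 0 0 0 0 0 1")

```text
time_s: 26.6
tcp_pos: [0.5163, -0.2525, 0.1469]
ee_rot: [[-0.214, -0.977, -0.0], [-0.977, 0.214, 0.0], [-0.0, 0.0, -1.0]]
wrist_force: [0.2, -0.2, 0.1]
gripper_width: 0.537
gripper_force: 0.0
```

```bash
python3 - <<'E'
from h import *
s=r.sense();print(s['tcp_pos'],s['gripper_width'])
im,d,c=cap("wrist"); W=world(d,c); np.savez("w6.npz",im=im,d=d,**c)
V=cv2.cvtColor(im,cv2.COLOR_RGB2HSV)[...,2]
n=np.hypot(W[...,0]-.516,W[...,1]+.2537)<.04
P=W[n&(W[...,2]>.085)&(W[...,2]<.11)]; print("cap",len(P),np.median(P,0).round(4),P.min(0).round(4),P.max(0).round(4))
P=W[n&(abs(W[...,2]-.071)<.007)]; print("shoulder",len(P),np.median(P,0).round(4),cv2.minAreaRect((P[:,:2]*1000).astype(np.float32)))
cx=[.516,-.2537]
rows([*cx,s['tcp_pos'][2]],pose(-102.4,0),1)
cv2.imwrite("pics/w6.png",im[...,::-1])
E
```

```text
[ 0.51634765 -0.25249239  0.14691109] 0.5374567375449315
cap 701 [ 0.516  -0.2559  0.1018] [ 0.5035 -0.2666  0.085 ] [ 0.5292 -0.2417  0.1038]
shoulder 797 [ 0.5138 -0.2593  0.0725] ((516.320556640625, -254.34292602539062), (25.007038116455078, 50.10612106323242), 77.62519836425781)
1 rows of [0.051 0.005 0.002] [0.002 0.003 0.005]
```

View pics/w6.png

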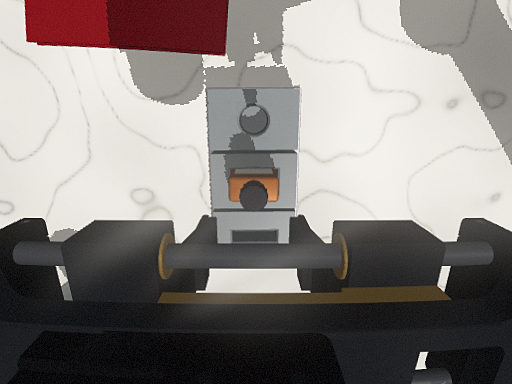

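The bottle sits in the slot, seen at (254,187). Its shoulder is at 73 mm and the cap top at 104 mm, so the cap is raised about 9 mm. Next I close the fingers and press.

Request:
jog_arm(plan="0.065 0.005 0 0 0 0 1;0 0 0 0 0 0 1;0 0 0 0 0 0 1;0 0 0 0 0 0 1;0 0 0 0 0 0 1;0 0 0 0 0 0 1;0 0 0.4 0 0 0 1;0 0 0.5 0 0 0 1;0 0 0.5 0 0 0 1;0 0 0.1 0 0 0 1")

```text
time_s: 27.65
tcp_pos: [0.5143, -0.2535, 0.1068]
ee_rot: [[-0.215, -0.977, -0.005], [-0.977, 0.215, 0.002], [-0.001, 0.005, -1.0]]
wrist_force: [0.0, 0.1, 0.1]
gripper_width: 0.007
gripper_force: 0.0
```

Request:
jog_arm(plan="0 0 0.05 0 0 0 1;0 0 0.04 0 0 0 1;0 0 0.04 0 0 0 1;0 0 0.04 0 0 0 1;0 0 0.04 0 0 0 1;0 0 0.04 0 0 0 1;0 0 0 0 0 0 1;0 0 0 0 0 0 1;0 0 0 0 0 0 1;0 0 0 0 0 0 1")

```text
time_s: 28.65
tcp_pos: [0.516, -0.254, 0.1034]
ee_rot: [[-0.214, -0.977, 0.0], [-0.977, 0.214, 0.0], [-0.0, -0.0, -1.0]]
wrist_force: [-0.0, 0.1, 0.4]
gripper_width: 0.003
gripper_force: 0.0
```

Just above or touching the cap. I press another 8 mm or so in small rows.

Request:
jog_arm(plan="0 0 0.04 0 0 0 1;0 0 0.04 0 0 0 1;0 0 0.04 0 0 0 1;0 0 0.04 0 0 0 1;0 0 0.04 0 0 0 1;0 0 0.04 0 0 0 1;0 0 0.04 0 0 0 1;0 0 0.04 0 0 0 1;0 0 0 0 0 0 1;0 0 0 0 0 0 1")

```text
time_s: 29.65
tcp_pos: [0.516, -0.254, 0.0953]
ee_rot: [[-0.214, -0.977, 0.0], [-0.977, 0.214, 0.0], [-0.0, 0.0, -1.0]]
wrist_force: [-0.9, -0.5, 0.3]
gripper_width: 0.006
gripper_force: 0.0
```

Request:
jog_arm(plan="0 0 0.02 0 0 0 1;0 0 0 0 0 0 1;0 0 0.02 0 0 0 1;0 0 0 0 0 0 1;0 0 0 0 0 0 1;0 0 0 0 0 0 1;0 0 0 0 0 0 1;0 0 0 0 0 0 1;0 0 0 0 0 0 1;0 0 0 0 0 0 1")

```text
time_s: 30.65
tcp_pos: [0.5159, -0.254, 0.0943]
ee_rot: [[-0.214, -0.977, 0.0], [-0.977, 0.214, 0.0], [-0.0, 0.0, -1.0]]
wrist_force: [0.3, 0.1, 0.3]
gripper_width: 0.006
gripper_force: 0.0
```

```bash
python3 - <<'E'
from h import *
a=[]
for n in("wrist","scene"):
    im,d,c=cap(n); np.savez(n+"7.npz",im=im,d=d,**c); W=world(d,c)
    nn=np.hypot(W[...,0]-.516,W[...,1]+.2537)<.02
    hist=np.histogram(W[nn][:,2],bins=np.arange(.06,.13,.005)); print(n,hist[0],hist[1].round(3))
    u=(254,200) if n=="wrist" else (150,240); a.append(cv2.resize(im[u[1]-70:u[1]+70,u[0]-90:u[0]+90],(400,311)))
cv2.imwrite("pics/p7.png",np.hstack(a)[...,::-1])
E
```

```text
wrist [ 50  79 661  12   3  56  77  93 249   0   0  68  88  97] [0.06  0.065 0.07  0.075 0.08  0.085 0.09  0.095 0.1   0.105 0.11  0.115
 0.12  0.125 0.13 ]
scene [ 2  1 75 24  8 23 27 29 86  0  0 13 28 27] [0.06  0.065 0.07  0.075 0.08  0.085 0.09  0.095 0.1   0.105 0.11  0.115
 0.12  0.125 0.13 ]
```

View pics/p7.png

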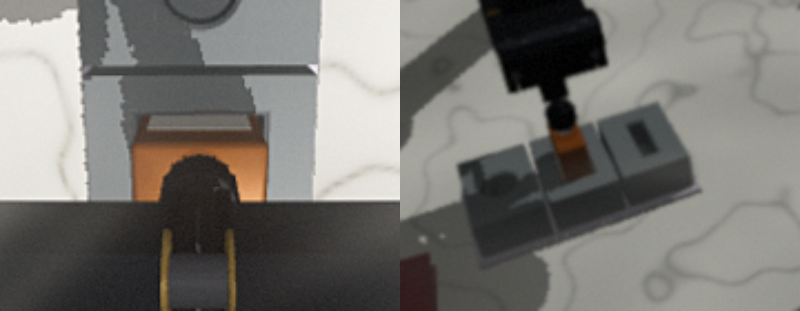

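The cap is still at 104 mm, and the closed fingertips' ends hover about 10 mm above it in both views. I keep going down and watch the force.

Request:
jog_arm(plan="0 0 0.06 0 0 0 1;0 0 0.06 0 0 0 1;0 0 0.06 0 0 0 1;0 0 0.06 0 0 0 1;0 0 0.06 0 0 0 1;0 0 0.06 0 0 0 1;0 0 0 0 0 0 1;0 0 0 0 0 0 1;0 0 0 0 0 0 1;0 0 0 0 0 0 1")

```text
time_s: 31.75
tcp_pos: [0.516, -0.254, 0.0855]
ee_rot: [[-0.214, -0.977, 0.0], [-0.977, 0.214, 0.0], [-0.0, -0.0, -1.0]]
wrist_force: [0.8, -0.0, -0.3]
gripper_width: 0.003
gripper_force: 0.0
```

Request:
jog_arm(plan="0 0 0.04 0 0 0 1;0 0 0.04 0 0 0 1;0 0 0.04 0 0 0 1;0 0 0.04 0 0 0 1;0 0 0 0 0 0 1;0 0 0 0 0 0 1;0 0 0 0 0 0 1;0 0 0 0 0 0 1;0 0 0 0 0 0 1;0 0 0 0 0 0 1")

```text
time_s: 32.75
tcp_pos: [0.5159, -0.254, 0.0814]
ee_rot: [[-0.214, -0.977, 0.0], [-0.977, 0.214, 0.0], [-0.0, -0.0, -1.0]]
wrist_force: [-0.4, -0.1, -0.4]
gripper_width: 0.001
gripper_force: 0.0
```

```bash
python3 - <<'E'
from h import *
for n in("wrist","scene"):
    im,d,c=cap(n); np.savez(n+"8.npz",im=im,d=d,**c); W=world(d,c)
    nn=np.hypot(W[...,0]-.516,W[...,1]+.2537)<.02
    hist=np.histogram(W[nn][:,2],bins=np.arange(.068,.13,.003)); print(n,list(zip(hist[1].round(3),hist[0])))
c=np.load("wrist8.npz");W=world(c["d"],c)
for v in range(170,240,4): print(v,W[v,253].round(4),c["im"][v,253])
E
```

```text
wrist [(np.float64(0.068), np.int64(71)), (np.float64(0.071), np.int64(612)), (np.float64(0.074), np.int64(46)), (np.float64(0.077), np.int64(0)), (np.float64(0.08), np.int64(0)), (np.float64(0.083), np.int64(13)), (np.float64(0.086), np.int64(44)), (np.float64(0.089), np.int64(50)), (np.float64(0.092), np.int64(49)), (np.float64(0.095), np.int64(54)), (np.float64(0.098), np.int64(40)), (np.float64(0.101), np.int64(63)), (np.float64(0.104), np.int64(55)), (np.float64(0.107), np.int64(52)), (np.float64(0.11), np.int64(56)), (np.float64(0.113), np.int64(53)), (np.float64(0.116), np.int64(63)), (np.float64(0.119), np.int64(58)), (np.float64(0.122), np.int64(64)), (np.float64(0.125), np.int64(82))]
scene [(np.float64(0.068), np.int64(4)), (np.float64(0.071), np.int64(55)), (np.float64(0.074), np.int64(20)), (np.float64(0.077), np.int64(17)), (np.float64(0.08), np.int64(6)), (np.float64(0.083), np.int64(6)), (np.float64(0.086), np.int64(14)), (np.float64(0.089), np.int64(14)), (np.float64(0.092), np.int64(19)), (np.float64(0.095), np.int64(16)), (np.float64(0.098), np.int64(18)), (np.floa
[... 349 characters left out ...]
 0.5111 -0.2776  0.0415] [91 90 93]
178 [ 0.5119 -0.2741  0.0411] [90 91 92]
182 [ 0.5127 -0.2706  0.0408] [89 91 91]
186 [ 0.5136 -0.2666  0.0385] [106 107 100]
190 [ 0.5136 -0.2664  0.0506] [109 100 100]
194 [ 0.5137 -0.2661  0.0609] [69 48 39]
198 [ 0.5137 -0.266   0.071 ] [78 56 41]
202 [ 0.5143 -0.2631  0.0717] [138  87  50]
206 [ 0.5137 -0.2663  0.09  ] [35 35 32]
210 [ 0.5136 -0.2665  0.0986] [40 35 30]
214 [ 0.514  -0.2649  0.1017] [47 45 43]
218 [ 0.5143 -0.2635  0.105 ] [43 37 36]
222 [ 0.5142 -0.2639  0.1124] [35 35 36]
226 [ 0.5141 -0.2642  0.1192] [31 30 29]
230 [ 0.5142 -0.264   0.1244] [32 26 25]
234 [ 0.5145 -0.2627  0.1267] [33 29 32]
238 [ 0.515  -0.2603  0.1268] [33 30 28]
```

Closed, the tips end about 21 mm short of the nominal TCP. They are now just reaching the cap at 103 mm, so I press on.

Request:
jog_arm(plan="0 0 0.04 0 0 0 1;0 0 0.04 0 0 0 1;0 0 0.04 0 0 0 1;0 0 0.04 0 0 0 1;0 0 0.04 0 0 0 1;0 0 0 0 0 0 1;0 0 0 0 0 0 1;0 0 0 0 0 0 1;0 0 0 0 0 0 1;0 0 0 0 0 0 1")

```text
time_s: 33.85
tcp_pos: [0.5162, -0.2543, 0.0774]
ee_rot: [[-0.214, -0.977, 0.001], [-0.977, 0.214, -0.0], [0.0, -0.001, -1.0]]
wrist_force: [-1.1, 0.9, 5.7]
gripper_width: 0.005
gripper_force: 2.5
```

Now pressing with about 6 N. I continue until the force climbs clearly past the sliding level.

Request:
jog_arm(plan="0 0 0.04 0 0 0 1;0 0 0.04 0 0 0 1;0 0 0.04 0 0 0 1;0 0 0.04 0 0 0 1;0 0 0.04 0 0 0 1;0 0 0 0 0 0 1;0 0 0 0 0 0 1;0 0 0 0 0 0 1;0 0 0 0 0 0 1;0 0 0 0 0 0 1")

```text
time_s: 34.85
tcp_pos: [0.5166, -0.2545, 0.0738]
ee_rot: [[-0.213, -0.977, 0.002], [-0.977, 0.213, -0.001], [0.001, -0.002, -1.0]]
wrist_force: [-3.2, 1.0, 10.6]
gripper_width: 0.006
gripper_force: 5.5
```

Request:
jog_arm(plan="0 0 0.03 0 0 0 1;0 0 0.03 0 0 0 1;0 0 0.03 0 0 0 1;0 0 0 0 0 0 1;0 0 0 0 0 0 1;0 0 0 0 0 0 1;0 0 0 0 0 0 1;0 0 0 0 0 0 1;0 0 0 0 0 0 1;0 0 0 0 0 0 1")

```text
time_s: 35.85
tcp_pos: [0.5174, -0.255, 0.0739]
ee_rot: [[-0.212, -0.977, 0.004], [-0.977, 0.212, -0.003], [0.002, -0.004, -1.0]]
wrist_force: [-4.2, 2.9, 20.6]
gripper_width: 0.01
gripper_force: 10.2
```

Force rises to 20 N with no more travel, so the cap is home. I retreat and verify.

Request:
jog_arm(plan="0 0 -0.1 0 0 0 1;0 0 -0.2 0 0 0 1;0 0 -0.5 0 0 0 1;0 0 -0.8 0 0 0 1;0 0 -0.8 0 0 0 1;0 0 -0.8 0 0 0 1;0 0 -0.6 0 0 0 1;0 0 -0.2 0 0 0 1;0 0 0 0 0 0 1;0 0 0 0 0 0 1")

```text
time_s: 36.85
tcp_pos: [0.5154, -0.2538, 0.1683]
ee_rot: [[-0.214, -0.977, -0.001], [-0.977, 0.214, 0.001], [-0.001, 0.002, -1.0]]
wrist_force: [-0.5, -0.9, -0.1]
gripper_width: 0.004
gripper_force: 0.0
```

```bash
python3 - <<'E'
from h import *
s=r.sense();print(s['tcp_pos'],s['wrist_force'])
for n in("wrist","scene"):
    im,d,c=cap(n); W=world(d,c)
    nn=np.hypot(W[...,0]-.516,W[...,1]+.2537)<.035
    P=W[nn&(W[...,2]>.085)&(W[...,2]<.108)]; k=P[P[:,2]>np.percentile(P[:,2],60)]; print(n,"captop",np.percentile(P[:,2],[50,75,95,99]).round(4),k.mean(0).round(4))
    P=W[nn&(abs(W[...,2]-.072)<.005)]; print("shoulder",len(P),np.median(P[:,2]).round(4),cv2.minAreaRect((P[:,:2]*1000).astype(np.float32)))
E
```

```text
[ 0.51539198 -0.25383885  0.16825224] [-0.469727   -0.93176162 -0.1100864 ]
wrist captop [0.0947 0.0952 0.0958 0.0962] [ 0.5164 -0.254   0.0953]
shoulder 638 0.0725 ((516.6404418945312, -253.81536865234375), (26.700157165527344, 49.76416015625), 77.89592742919922)
scene captop [0.0943 0.0955 0.0965 0.0967] [ 0.5163 -0.2543  0.0958]
shoulder 122 0.0726 ((523.4688110351562, -255.8932647705078), (24.70566749572754, 38.2117919921875), 77.42632293701172)
```

Cap top is at 95 mm (home) and the shoulder at 73 mm (fully seated). Handing in.

```bash
python3 -c "
from station import r
print(r.finish_job())"
```

```text
the job is handed in; nothing more can be done
None
```

The job is handed in: I stood the bottle upright on the bench, let go, took hold of it afresh and lowered it fully into its slot (shoulder 73 mm above the bench), with the cap pressed home (top at 95 mm); the beaker, dish and half potato were not handled.

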